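Hold a roller bearing cartridge down in the sprung ring of the gauging stand

ROBOT

A 6-joint arm with a two-finger parallel gripper is mounted at the origin on the work surface. World frame = base frame: x ahead of the robot, y to its left, z up, the work surface at z = 0. Lengths are in m, angles in degrees, forces in N, time in s.
With the tool pointing down it reaches from about 0.4 to 0.825 m from the base axis. Payload 7 kg.
Tool frame: the origin (TCP) lies at the centre of the arm's flange, where the gripper is bolted on; the fingertips stand 178 mm ahead of it and the grasp point (between the pads) lies 159 mm ahead of it (ctrl.hold_point_z is the distance from the TCP to the grasp point, in m); z points along the fingers, y is the line along which they close (so a half turn about z gives the same grasp; the last joint's range is limited). The gripper opens to 88 mm and grips with 3 to 60 N. Pads are 19 mm wide; open, the fingers measure 130 mm over their backs; the gripper's body (78 mm by 193 mm) begins 47 mm behind the grasp point.
Start: joints at [85.205, 20.546, 0.682, 0, -70.136, -16.507], TCP at [0.245, 0.629, 0.405] pointing down, gripper open.
Joint ranges: [-176.03, 176.03], [-82.01, 121.73], [-58.28, 71.71], [-173.87, 95.51], [-174.79, -0.11], [-173.66, 173.66]. Speed limits (degrees/s): [136.94, 136.94, 172.46, 180, 180, 180].

INTERFACE

Orientations are given as [roll, pitch, yaw] about the fixed x, y, z axes, in that order (R = Rz(yaw) Ry(pitch) Rx(roll)).
In Python, from plant import ctrl gives the robot as it stands.
- The arm moves only by the shell command python3 -m inch 'ROWS'. ROWS is JSON, one flat list of numbers, 7 for each row, row after row: the closure, from 0 (fully open) to 1 (shut), then the shift along the tool's x, y, z in mm, then the turn, a rotation vector about the tool's x, y, z in degrees. In form: [hand, x, y, z, wx, wy, wz, hand, x, y, z, wx, wy, wz, ...]. A call has 1 to 5 rows; each row is the pose to reach, as a shift and turn from the pose commanded when the call began, along the tool's axes at that moment; what a row does not reach only later rows make up. A row lasts 1/10 s, in which the tool goes at most 50 mm and 8.59 degrees, less where a joint would pass 70% of its speed; a pose out of reach is approached as far as the arm can. A call with a gripper value outside its range is refused whole. The fingers move at their own pace and stop on an object; the grip force is fixed at half the most. Time passes only in rows, so rows that repeat a pose let the fingers close. It gives the time, the measured TCP pose, the force, the opening and the grip force at its end, in the units of the state.
- ctrl.get_obs(): the state, without advancing time (a new reading comes with each control period).
- ctrl.snapshot(name): name is "scene" or "top" or "wrist"; returns a dict with "frame" (420x560x3 uint8, red, green, blue), "K" (3x3 intrinsics, pixels), "R" (3x3) and "t" (3): a world point X has camera coordinates R X + t. Camera axes: x right, y down, z forward; pixel columns grow to the right and rows downward; lengths in m; the calibration is good to about 2 mm. A picture is of the moment at which its call begins. There is no depth.
- ctrl.close_job(): hands the job in; it is judged then, once.
Trained networks look in a picture, given as the dict that the camera call returned (one of the last four; its "shot" number tells which), for a name from the list of things; names that differ only in an ending like _2 or _b are one class to them, and where a whole thing is asked for, a point or a joint stands for the part that bears it (a point fixed in the world has none). Each returns a list of dicts, best first, with "p" (0 to 1); they miss things now and then, are a little off and sometimes report something else, mostly with a low value. They report only what shows in the picture. A call takes as long as a camera call. They do not tell look-alikes from the thing itself.
- ctrl.recognise(picture, thing): "location" ([x, y, z] in m, in world coordinates, good to about 4 mm: the middle of the surface that is visible of it).
- ctrl.trace(picture, thing): "pixels" (420x560 bool, what is visible of it).
- ctrl.mark_of(picture, thing): "location" ([x, y, z] in m, in world coordinates, good to about 4 mm: a listed point, or the origin of a listed thing).
The state is a dict: "clock": time; "joint_pos": joint angles; "qvel": joint speeds; "tau": joint torques, N m; "tool_pos": TCP position; "orientation": TCP orientation; "force": force on the tool from outside, world axes, zero at the start; "moment": the same for the moment, N m; "opening": finger opening in m; "gripper_force": force on a finger pad.
Only numpy, scipy, OpenCV 4.12 (cv2) and the standard library are available. Lean on these libraries where they do the work, as an engineer would, in place of code of your own. Each camera call takes 0.05 s, during which the arm holds its last target. There are 200 camera calls.

TASK

Get this bearing cartridge ready for its height reading on the gauging stand: first slide the blue horseshoe spacer, lying flat and fork first, all the way home into the slot under the sprung ring. Then set the cartridge (the tan seat with the steel collar) fully into the ring, press it down until the ring sits firmly on the spacer, and finish while still holding it pressed down there - do not let go or let it rise. Leave the other parts on the counter where they are.

Things in the scene. Friction and masses are not known exactly. Their poses are not given: they have to be found in the camera images.
- stand: Gauging stand, fixed. Origin on the counter under the ring's axis; x runs along the slot in the direction the spacer is slid in, z up. Grey base plate 12 mm thick (x -55..55, y -68..68 mm) with a tongue (x -110..-55, y -52..52 mm). Guide pillars with springs at x 0, y +-54 mm, tops 58 mm above the counter.
- slot_mouth (a point): Middle of the slot's open end, on the base plate's top face (stand x -105, y 0, z 12 mm; axes as the stand's). The slot floor is the plate; its sides are two rails 6 mm high, 75 mm apart inside, from stand x -80 mm to the end stop face at x +35 mm; they flare from there to about 88 mm apart at this mouth.
- slot_home (a point): Where spacer_grip must come when the spacer is fully home, fork ends against the end stop: stand x -74, y 0, z 37 mm. Axes as the stand's.
- ring_mouth (a point): Centre of the top face of the sprung steel ring: bore 43 mm, outside 76 mm, 12 mm thick, ears to stand y +-64 mm. 46 mm above the counter when up; the gap under it is then 22 mm, so the spacer (10 mm) slides under freely.
- ring (a joint): How far the ring is pressed straight down, m: 0 up, 0.012 when it sits on the spacer, 0.0155 bottom without a spacer. Springs push up with 8 N at 0 and 15 N at 0.012 (ring and cartridge weigh about 5 N, so seated they stay up) and lift the ring again when the push ends. About 10 N of push reaches the spacer, 15 to 20 N is firm.
- spacer_grip (a point): Centre of the grip rib of the loose blue horseshoe spacer (170 g). Rib 36 mm long (x), 10 mm thick (y), 30 mm high, on a 10 mm plate; this point is 25 mm above the underside. x points to the open fork, z up. Plate from 31 mm behind this point to the fork ends 109 mm ahead; tail 34 mm wide, fork (from 29 mm ahead) 70 mm wide, its notch 48 mm wide.
- cartridge_center (a point): Centre of the bearing cartridge, 27.5 mm above its foot; round about z (up); 0.28 kg. Tan body 40 mm in diameter, 20 mm high, foot tapered to 32 mm; then a tan flange 52 mm in diameter, 5 mm thick; then a steel collar 34 mm in diameter, 30 mm high, to grip. Seated, the flange rests on the ring's top face and this point is 7.5 mm above ring_mouth.
- seat: Bystander: bare tan phenolic bearing seat without a steel collar, 52 mm across, 25 mm high, open at the top. Origin under its centre.
- axle: Bystander: hexagonal steel roller axle with tapered ends, 274 mm long along its x axis, 14 mm thick, lying on the counter. Origin under its middle.
- bumper: Bystander: yellow rubber bumper block 40 x 62 x 30 mm. Origin under its centre.
- lug: Bystander: copper grounding lug 50 mm long, 13 mm high. Origin underneath, where palm meets barrel.
Not all that is in view belongs to the job. Of the things that look like the part that bears spacer_grip, take the one that is farthest to the robot's left at the start.

How it is judged:
By the outcome, as a careful person would: the job done as asked, in the order asked, and still so for the second after the job is handed in, while the arm keeps its last pose, push and grip.
It also fails if it takes over 69 s, if anything falls off the work surface, if the arm or the gripper's body presses on something with over 40 N, if the wrist force passes 120 N, or if a joint passes its speed limit or range.

## Working session

There is one attempt and no reset: what is moved stays moved. The work goes in short steps, Python scripts to look and compute and a shell command to move; the robot and the scene stay as the last step left them, time stands still between calls to the robot, and variables do not carry over. Pictures are saved under pics/ and viewed, at most 13 in all, crops included, and the job is handed in when it is done.

```bash
mkdir -p pics
cat > h.py <<'E'
import numpy as np,cv2
from plant import ctrl
from scipy.spatial.transform import Rotation as Ro
def save(p,n,crop=None,s=1):
    f=p["frame"][:,:,::-1]
    if crop: f=f[crop[1]:crop[3],crop[0]:crop[2]]
    cv2.imwrite("pics/"+n,cv2.resize(f,None,fx=s,fy=s))
def proj(p,X):
    c=p["R"]@np.array(X)+p["t"]; u=p["K"]@c; return u[:2]/u[2]
def tool():
    o=ctrl.get_obs(); return np.array(o["tool_pos"]),Ro.from_euler("xyz",o["orientation"],degrees=True)
def show(p,things,f="mark_of",n=4):
    for t in things:
        for d in getattr(ctrl,f)(p,t)[:n]:
            print(f,t,np.round(d["location"],4),round(d["p"],2),np.round(proj(p,d["location"])))
E
cat > a.py <<'E'
from h import *
o=ctrl.get_obs(); print(o)
ps=[ctrl.snapshot(n) for n in("scene","top")]
save(ps[0],"s.png");save(ps[1],"t.png")
f=np.hstack([p["frame"] for p in ps]);
for p in ps:
    print(p["shot"]); show(p,["spacer_grip","cartridge_center","stand","slot_home","slot_mouth","ring_mouth","seat","axle","bumper","lug"])
E
python3 a.py
```

```text
{'clock': 0.0, 'joint_pos': array([ 8.52042241e+01,  2.05922445e+01,  6.34371801e-01, -1.97370065e-02,
       -7.01336581e+01, -1.65064208e+01]), 'qvel': array([-0.00081138,  0.04450156,  0.049526  , -0.08744083, -0.01968192,
        0.01641954]), 'tau': array([-2.05123561e-04, -5.82707798e+01,  2.93053526e+01,  6.99675679e+00,
        6.88621847e-03, -1.91535955e-04]), 'tool_pos': array([0.24515663, 0.62871266, 0.40371904]), 'orientation': array([ 1.79906969e+02, -8.21914068e-03, -2.13089120e+01]), 'force': array([ 0.70751454, -0.25976692,  0.37825519]), 'moment': array([ 0.00750657,  0.02645881, -0.00504498]), 'gripper_force': 0.0, 'opening': 0.0878612790064947}
1
mark_of spacer_grip [ 0.5277 -0.2965  0.0231] 0.96 [269. 164.]
mark_of spacer_grip [ 0.7251 -0.3508  0.0242] 0.93 [191. 173.]
mark_of spacer_grip [ 0.5546 -0.5482  0.0268] 0.82 [225. 113.]
mark_of spacer_grip [ 0.3595 -0.3348  0.0261] 0.68 [317. 137.]
mark_of cartridge_center [0.6152 0.2408 0.0294] 0.9 [352. 368.]
mark_of stand [0.6124 0.0728 0.0047] 0.91 [307. 295.]
mark_of slot_home [0.6126 0.0738 0.0448] 0.31 [309. 286
[... 681 characters left out ...]
 0.5579 -0.5456  0.0272] 0.61 [477. 220.]
mark_of cartridge_center [0.6163 0.2386 0.0295] 0.97 [123. 187.]
mark_of stand [6.114e-01 7.870e-02 3.000e-04] 0.78 [198. 192.]
mark_of stand [4.826e-01 2.508e-01 1.000e-04] 0.24 [120. 247.]
mark_of slot_home [ 0.5988 -0.0007  0.0349] 0.57 [231. 197.]
mark_of slot_mouth [ 0.5916 -0.0298  0.0146] 0.96 [245. 201.]
mark_of ring_mouth [0.6114 0.0758 0.0458] 0.66 [195. 190.]
mark_of seat [4.823e-01 2.525e-01 3.000e-04] 0.93 [120. 247.]
mark_of axle [ 0.7808  0.0387 -0.0043] 0.81 [218. 120.]
mark_of bumper [0.3948 0.1156 0.002 ] 0.83 [178. 287.]
mark_of bumper [ 0.529  -0.2945  0.0199] 0.54 [363. 231.]
mark_of lug [ 0.7396 -0.2266 -0.0009] 0.71 [332. 139.]
```

View pics/t.png

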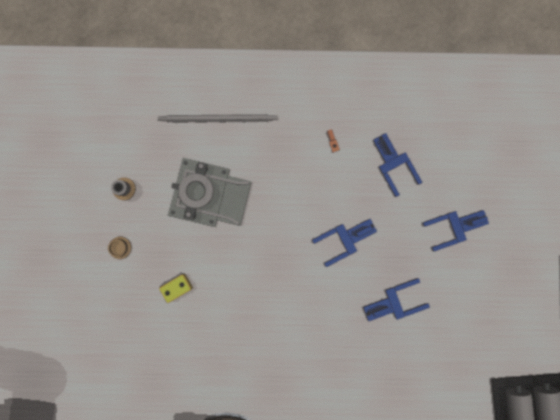

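View pics/s.png

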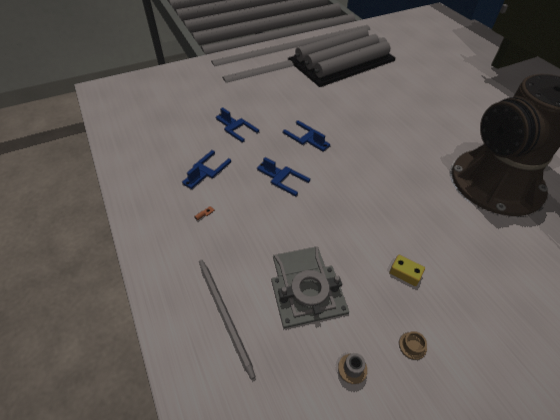

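The top view shows four blue horseshoes, with ribs at (361,233), (387,145), (380,311) and (477,220). Left is +y, which is image-left here, so I pick the one at (361,233), y ≈ -0.293. The stand is at (198,192) with its mouth facing right. The collared cartridge is at (123,187), and the bare seat at (120,247) is a bystander.

```bash
cat >> h.py <<'E'
def back(p,uv,z):
    uv=np.atleast_2d(uv); r=(np.linalg.inv(p["K"])@np.c_[uv,np.ones(len(uv))].T).T@p["R"]; c=-p["R"].T@p["t"]
    return c+r*((z-c[2])/r[:,2])[:,None]
def axis(p,g,thing="spacer_grip",z=.01):
    for d in ctrl.trace(p,thing)[:5]:
        v,u=np.nonzero(d["pixels"]); X=back(p,np.c_[u,v],z)[:,:2]; m=X.mean(0)
        if np.linalg.norm(m-g[:2])<.1:
            w=m-g[:2]; l,e=np.linalg.eigh(np.cov((X-m).T)); a=e[:,1]*np.sign(e[:,1]@w)
            print("mean",m,"dir",np.degrees(np.arctan2(w[1],w[0])),"pca",np.degrees(np.arctan2(a[1],a[0])),d["p"],len(X))
def delta(target,yaw=None):
    t,R=tool(); print("tool",np.round(t,4),R.as_euler("xyz",degrees=True).round(2))
    print("shift mm",(R.inv().apply(np.array(target)-t)*1e3).round(1))
    if yaw is not None: print("turn",np.degrees((R.inv()*Ro.from_euler("xyz",[180,0,yaw],degrees=True)).as_rotvec()).round(2))
E
python3 - <<'E'
from h import *
p=ctrl.snapshot("top"); save(p,"c.png",(290,170,400,290),5)
axis(p,np.array([.526,-.293]))
delta([.526,-.25,.33],-65)
E
```

```text
mean [ 0.51375148 -0.26336437] dir 112.45549980009716 pca 117.69856199649423 0.81 955
tool [0.2453 0.6288 0.4047] [-180.     0.   -21.3]
shift mm [580.9 716.8  74.6]
turn [-0.   0.  43.7]
```

View pics/c.png

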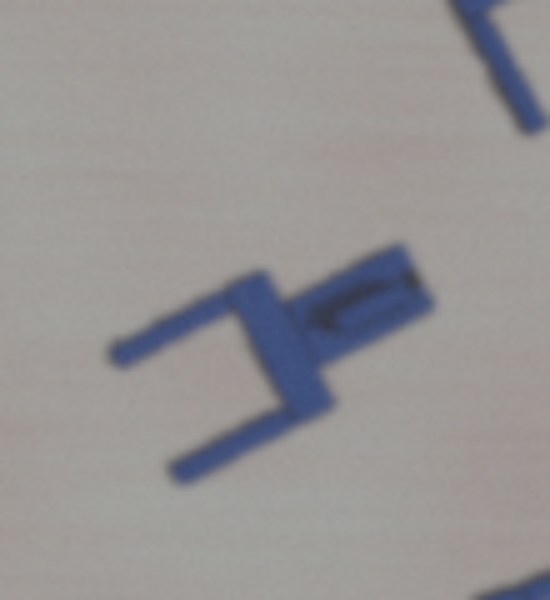

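The crop confirms the choice: the tail and rib are upper right at (370,290) in the crop, and the fork points lower left. Its yaw is about 117°.

```bash
python3 -m inch '[0,581,717,75,0,0,0, 0,581,717,75,0,0,0, 0,581,717,75,0,0,0, 0,581,717,75,0,0,0, 0,581,717,75,0,0,0]'
python3 -c "
from h import *
delta([.526,-.25,.33],-65)"
```

```text
clock: 1.7
tool_pos: [0.3213, 0.3895, 0.3844]
orientation: [-180.0, -0.0, -21.3]
force: [1.3, 0.5, 0.4]
opening: 0.0879
gripper_force: 0.0
tool [0.3213 0.3895 0.3844] [-179.97   -0.    -21.27]
shift mm [422.8 521.7  54.2]
turn [-3.000e-02  1.000e-02  4.373e+01]
```

```bash
python3 -m inch '[0,423,522,54,0,0,0, 0,423,522,54,0,0,0, 0,423,522,54,0,0,0, 0,423,522,54,0,0,0, 0,423,522,54,0,0,0]' | head -2
python3 -m inch '[0,267,330,34,0,0,0, 0,267,330,34,0,0,0, 0,267,330,34,0,0,0, 0,267,330,34,0,0,0, 0,267,330,34,0,0,0]' | head -2
python3 -m inch '[0,109,136,14,0,0,44, 0,109,136,14,0,0,44, 0,109,136,14,0,0,44, 0,109,136,14,0,0,44, 0,109,136,14,0,0,44]'
python3 - <<'E'
from h import *
p=ctrl.snapshot("wrist"); save(p,"w1.png")
show(p,["spacer_grip"])
d=ctrl.mark_of(p,"spacer_grip")
for q in d[:2]: axis(p,np.array(q["location"]))
E
```

```text
clock: 2.2
tool_pos: [0.3969, 0.1522, 0.3648]
clock: 2.7
tool_pos: [0.4728, -0.0855, 0.3448]
clock: 3.2
tool_pos: [0.5252, -0.2528, 0.3293]
orientation: [179.9, 0.0, -64.8]
force: [-0.5, 1.4, -0.7]
opening: 0.0874
gripper_force: 0.0
mark_of spacer_grip [ 0.3604 -0.335   0.0246] 0.87 [475. 190.]
mark_of spacer_grip [ 0.5276 -0.2965  0.0224] 0.71 [299. 151.]
mean [ 0.37026298 -0.36554269] dir -72.10346246368911 pca -65.40539507597552 0.92 6449
mean [ 0.51496024 -0.2670293 ] dir 113.21413048916102 pca 120.64080325140317 0.58 4875
```

View pics/w1.png

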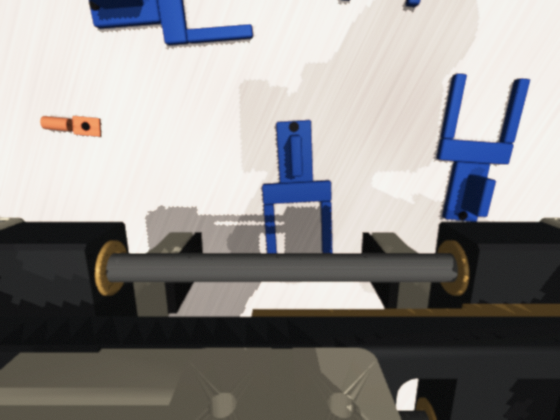

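The wrist view shows the chosen spacer. Its tail edges run (277,122)–(280,183) and (311,121)–(313,181), the rib is near (296,155), and the cross bar starts at row ~183. I'll get yaw and grip from these edges.

Run:
```python
from h import *
p=ctrl.snapshot("wrist")
X=back(p,[(277,122),(280,183),(311,121),(313,181),(263,185),(330,181),(294,121.5),(296.5,183)],.01)[:,:2]
an=lambda a,b:np.degrees(np.arctan2(*(X[b]-X[a])[::-1]))
print(an(0,1),an(2,3),an(4,5)+90,an(6,7),np.linalg.norm(X[2]-X[0]),np.linalg.norm(X[7]-X[6]),np.linalg.norm(X[5]-X[4]))
y=np.radians(117); u=np.array([np.cos(y),np.sin(y)])
print(X[6]+.031*u, X[7]-.029*u)
# rib colour threshold within trace: fit rectangle of contour
for d in ctrl.trace(p,"spacer_grip"):
    m=d["pixels"].astype(np.uint8)[:, :]; m[:, :240]=0; m[:,350:]=0
    if m.sum()>1000:
        m[182:]=0; c=np.argwhere(m)[:,::-1]; print(cv2.minAreaRect(back(p,c,.01)[:,:2].astype(np.float32)*1000))
delta([.5265,-.294,.191],-63)
```

```text
118.71056079832955 119.36316702156995 -60.5124739150138 119.00130319128407 0.0322612539195732 0.059371379229213136 0.06688573413347353
[ 0.52939569 -0.28727648] [ 0.52785013 -0.28881015]
tool [ 0.5247 -0.249   0.3308] [-1.7997e+02 -2.0000e-02 -6.4050e+01]
shift mm [ 41.2  18.1 139.8]
turn [-0.03 -0.02 -1.05]
```

```bash
python3 -m inch '[0,39,16,60,0,0,-3, 0,39,16,90,0,0,-3, 0,39,16,120,0,0,-3, 0,39,16,135,0,0,-3, 0,39,16,139,0,0,-3]'
python3 -m inch '[1,0,0,0,0,0,0, 1,0,0,0,0,0,0, 1,0,0,0,0,0,0, 1,0,0,0,0,0,0, 1,0,0,0,0,0,0]'
python3 -m inch '[1,0,0,0,0,0,0, 1,0,0,0,0,0,0, 1,0,0,0,0,0,0, 1,0,0,0,0,0,0, 1,0,0,0,0,0,0]'
```

```text
clock: 4.05
tool_pos: [0.5266, -0.2911, 0.1895]
orientation: [179.9, 0.1, -61.1]
force: [0.5, 0.9, -0.7]
opening: 0.0879
gripper_force: 0.0
clock: 4.55
tool_pos: [0.5274, -0.2917, 0.1922]
orientation: [-179.9, -0.0, -61.3]
force: [-0.2, 0.1, 0.3]
opening: 0.0532
gripper_force: 0.0
clock: 5.05
tool_pos: [0.5272, -0.2917, 0.1914]
orientation: [180.0, 0.0, -61.3]
force: [0.6, 0.1, 0.3]
opening: 0.013
gripper_force: 0.0
```

```bash
python3 -m inch '[1,0,0,0,0,0,0, 1,0,0,0,0,0,0, 1,0,0,-30,0,0,0, 1,0,0,-80,0,0,0, 1,0,0,-120,0,0,0]'
python3 -m inch '[1,0,0,-40,0,0,41, 1,0,0,-50,0,0,41, 1,0,0,-50,0,0,41, 1,0,0,-50,0,0,41, 1,0,0,-50,0,0,41]'
python3 - <<'E'
from h import *
delta([.628,.155,.36],-102)
p=ctrl.snapshot("wrist"); save(p,"w2.png");
E
```

```text
clock: 5.55
tool_pos: [0.5271, -0.2917, 0.313]
orientation: [180.0, 0.0, -61.3]
force: [0.9, -1.2, -1.6]
opening: 0.0098
gripper_force: 30.0
clock: 6.05
tool_pos: [0.5268, -0.2916, 0.3612]
orientation: [180.0, 0.0, -102.6]
force: [-0.6, 0.3, -1.2]
opening: 0.01
gripper_force: 30.0
tool [ 0.5268 -0.2916  0.3612] [ 1.7997e+02  2.0000e-02 -1.0263e+02]
shift mm [-457.9   -1.1    1.4]
turn [ 0.03  0.02 -0.63]
```

View pics/w2.png

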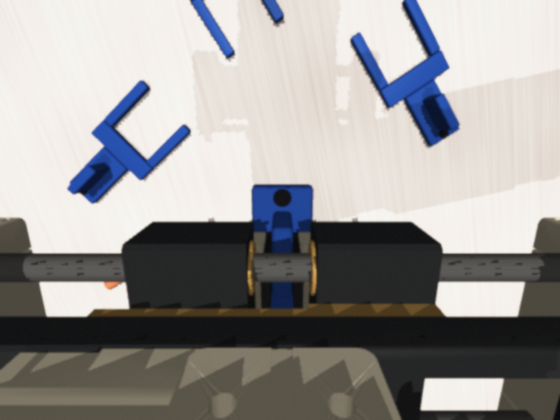

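The spacer is held square, with its tail visible at (253–312,185). Next I move past the stand to view it with the wrist camera.

```bash
python3 -m inch '[1,-458,0,0,0,0,0, 1,-458,0,0,0,0,0, 1,-458,0,0,0,0,0, 1,-458,0,0,0,0,0, 1,-458,0,0,0,0,0]' |head -1
python3 -m inch '[1,-208,0,0,0,0,0, 1,-208,0,0,0,0,0, 1,-208,0,0,0,0,0, 1,-208,0,0,0,0,0, 1,-208,0,0,0,0,0]'
python3 -m inch '[1,0,0,0,0,0,0, 1,0,0,0,0,0,0]'|head -2
python3 - <<'E'
from h import *
p=ctrl.snapshot("wrist"); save(p,"w3.png")
show(p,["stand","slot_mouth","ring_mouth","slot_home","spacer_grip"],n=2)
t,R=tool()
X=back(p,[(253,185.5),(312,185.5)],t[2]-.1815); print("tail in tool",R.inv().apply(X-t))
E
```

```text
clock: 6.6
clock: 7.1
tool_pos: [0.6252, 0.1606, 0.3605]
orientation: [180.0, 0.0, -101.9]
force: [0.2, -0.7, -1.7]
opening: 0.0098
gripper_force: 30.0
clock: 7.3
tool_pos: [0.6243, 0.1556, 0.3609]
mark_of stand [ 0.6111  0.0729 -0.0016] 0.88 [276. 107.]
mark_of spacer_grip [0.6207 0.1497 0.193 ] 0.82 [284. 243.]
tail in tool [[ 0.03332544 -0.01373198  0.18149547]
 [ 0.0334052   0.01775124  0.18148817]]
```

View pics/w3.png

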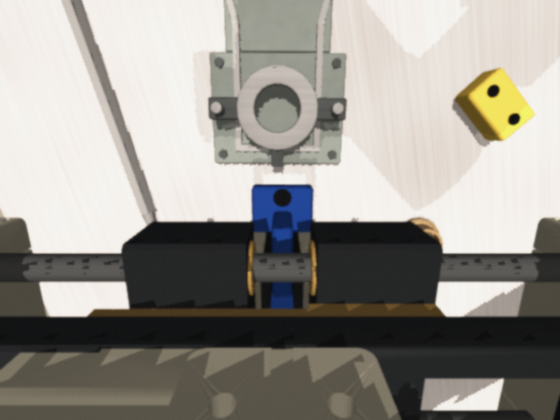

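The stand is square to the tool to within about a degree. Ring centre is at (277,107), pillar tops at (216,108) and (338,107), and plate corners at (215,163), (340,163), (210,54) and (346,52).

Run:
```python
from h import *
p=ctrl.snapshot("wrist"); t,R=tool(); print(t,R.as_euler("xyz",degrees=True))
L=lambda uv,z: back(p,uv,z)
pi=L([(216,108),(338,107)],.058)[:,:2]; ba=L([(215,163),(340,163),(346,52),(210,54)],.012)[:,:2]
an=lambda v:np.degrees(np.arctan2(v[1],v[0]))
print("pillars",pi.mean(0),np.linalg.norm(pi[1]-pi[0]),an(pi[0]-pi[1])-90,an(pi[1]-pi[0])-90)
print("base",ba.mean(0),[an(ba[1]-ba[0]),an(ba[2]-ba[3]),an(ba[0]-ba[3]),an(ba[1]-ba[2])],np.linalg.norm(ba[1]-ba[0]),np.linalg.norm(ba[2]-ba[1]))
g=cv2.cvtColor(p["frame"],cv2.COLOR_RGB2GRAY)
c=cv2.HoughCircles(g[50:165,200:360],cv2.HOUGH_GRADIENT,1,50,param1=80,param2=20,minRadius=15,maxRadius=45)
if c is not None:
  for x in c[0][:3]: print(x+[200,50,0],L([(x[0]+200,x[1]+50)],.046))
q=ctrl.snapshot("top"); show(q,["stand","slot_mouth","ring_mouth"],n=1)
```

```text
[0.62456262 0.15498648 0.36170091] [-1.79984278e+02  1.55447306e-02 -1.02326943e+02]
pillars [0.61062649 0.076488  ] 0.10802392670960624 -101.86527811106787 78.13472188893215
base [0.61065378 0.07711522] [np.float64(167.68096245858547), np.float64(168.4626242774904), np.float64(77.19572228811296), np.float64(77.31818400853648)] 0.1344609356359584 0.10944428957943417
[272.5        108.5         44.40000153] [[0.61490368 0.07586914 0.046     ]]
mark_of stand [0.6135 0.0763 0.0009] 0.56 [199. 191.]
mark_of slot_mouth [ 0.5891 -0.0278  0.0142] 0.78 [244. 202.]
mark_of ring_mouth [0.614  0.0777 0.047 ] 0.59 [194. 189.]
```

```bash
python3 -c "
from h import *
delta([.5634,-.1483,.230],-102.2)"
```

```text
tool [0.6246 0.1556 0.3615] [-1.8000e+02  1.0000e-02 -1.0229e+02]
shift mm [309.9  -4.9 131.5]
turn [-0.    0.01 -0.09]
```

```bash
python3 -m inch '[1,310,-5,0,0,0,0, 1,310,-5,0,0,0,0, 1,310,-5,0,0,0,0, 1,310,-5,0,0,0,0, 1,310,-5,0,0,0,0]' |head -2
python3 -m inch '[1,60,0,30,0,0,0, 1,60,0,70,0,0,0, 1,60,0,110,0,0,0, 1,60,0,132,0,0,0, 1,60,0,132,0,0,0]'
python3 -c "
from h import *
delta([.5634,-.1483,.206],-102.2)
for n in ('top','scene'):
  p=ctrl.snapshot(n); show(p,['slot_mouth','spacer_grip'],n=2)
  if n=='top': save(p,'t2.png',(190,170,310,260),6)
"
```

```text
clock: 8.35
tool_pos: [0.5747, -0.091, 0.3617]
clock: 8.85
tool_pos: [0.5612, -0.1483, 0.2261]
orientation: [179.6, -0.1, -102.3]
force: [-0.8, 0.3, -2.2]
opening: 0.0099
gripper_force: 30.0
tool [ 0.5612 -0.1483  0.2261] [ 1.7964e+02 -8.0000e-02 -1.0234e+02]
shift mm [-0.5 -2.3 20.1]
turn [ 0.36 -0.08 -0.14]
mark_of spacer_grip [ 0.7232 -0.3497  0.0221] 0.89 [388. 145.]
mark_of spacer_grip [ 0.5565 -0.5471  0.0278] 0.7 [478. 221.]
mark_of slot_mouth [ 0.5885 -0.0243  0.0125] 0.95 [296. 253.]
mark_of spacer_grip [ 0.7215 -0.3512  0.0248] 0.94 [192. 172.]
mark_of spacer_grip [ 0.5543 -0.5484  0.0236] 0.82 [225. 114.]
```

View pics/t2.png

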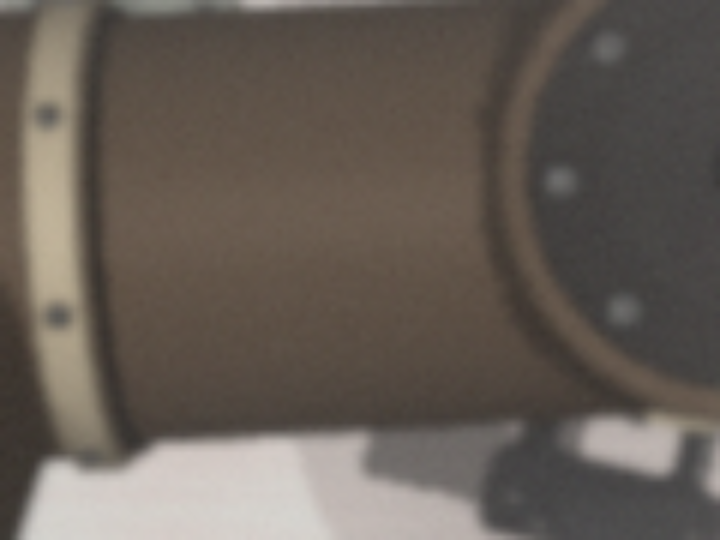

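The arm covers the stand in the top view, so I'll slide in with force monitoring.

```bash
python3 -m inch '[1,0,-2,10,0,0,0, 1,0,-2,20,0,0,0, 1,0,-2,20,0,0,0, 1,0,-2,20,0,0,0]'
python3 -m inch '[1,-10,0,0,0,0,0, 1,-20,0,0,0,0,0, 1,-30,0,0,0,0,0, 1,-40,0,0,0,0,0, 1,-40,0,0,0,0,0]'
python3 -c "
from h import *
delta([.612-.2113*.0716,.0765-.9774*.0716,.206],-102.2)
p=ctrl.snapshot('scene'); save(p,'s2.png',(230,190,370,330),4)
"
```

```text
clock: 9.55
tool_pos: [0.5643, -0.1484, 0.2088]
orientation: [179.9, -0.0, -102.3]
force: [0.2, -0.6, -1.0]
opening: 0.0098
gripper_force: 30.0
clock: 10.05
tool_pos: [0.5736, -0.1077, 0.2096]
orientation: [-180.0, 0.0, -102.2]
force: [0.5, -0.6, -1.5]
opening: 0.0098
gripper_force: 30.0
tool [ 0.5736 -0.1077  0.2096] [-1.7997e+02  1.0000e-02 -1.0218e+02]
shift mm [-116.6    1.3    3.7]
turn [-0.03  0.01  0.02]
```

View pics/s2.png

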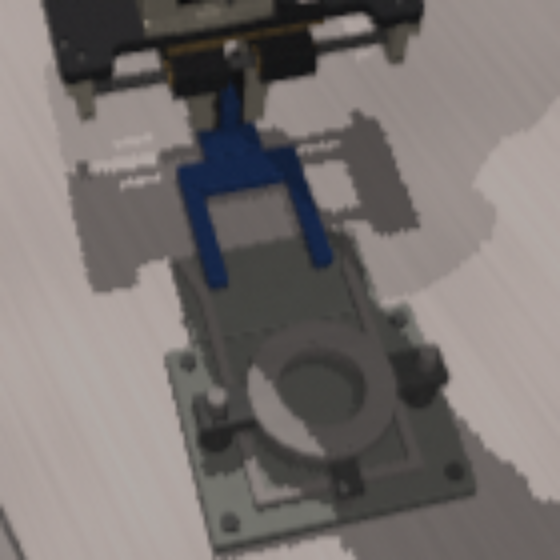

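The fork is over the tongue, between the flared rails. Fork tips are at crop (218,280) and (322,262), tongue end corners at about (172,262) and (352,235). I'll compare lateral positions numerically.

Run:
```python
from h import *
p=ctrl.snapshot("scene")
S=np.array([.612,.0765]);u=np.array([.2113,.9774]);n=np.array([-.9774,.2113])
def st(uv,z):
    X=back(p,np.array(uv)/4+[230,190],z)[:,:2]-S; return np.c_[X@u,X@n].round(4)*1e3
print("tips ends",st([(209,286),(229,282),(313,267),(333,261)],.028))
print("tongue",st([(172,262),(352,235)],.012))
print("base corners",st([(214,552),(475,490),(166,352)],.012))
print("pillars",st([(214,398),(427,355)],.058))
print("ring sides",st([(248,392),(397,380)],.044))
```

```text
tips ends [[-79.4 -35.4]
 [-79.4 -24.4]
 [-78.   21.9]
 [-79.2  33.5]]
tongue [[-108.5  -48.9]
 [-102.6   53.2]]
base corners [[ 56.4 -66.6]
 [ 55.9  67.3]
 [-54.8 -64.7]]
pillars [[  0.  -53.3]
 [  1.7  54.8]]
ring sides [[ -6.3 -34.1]
 [  4.6  39.9]]
```

```bash
python3 -m inch '[1,15,1.5,2,0,0,0, 1,15,1.5,4,0,0,0, 1,15,1.5,4,0,0,0]' | sed -n 2,4p
python3 -m inch '[1,-12,0,0,0,0,0, 1,-24,0,0,0,0,0, 1,-36,0,0,0,0,0, 1,-48,0,0,0,0,0, 1,-60,0,0,0,0,0]'| sed -n 2,4p
```

```text
tool_pos: [0.5679, -0.1245, 0.205]
orientation: [180.0, -0.0, -102.4]
force: [0.0, 0.5, -1.7]
tool_pos: [0.5815, -0.0635, 0.2055]
orientation: [-180.0, 0.0, -102.2]
force: [-0.1, -0.6, -1.3]
```

```bash
python3 -m inch '[1,-12,0,0,0,0,0, 1,-24,0,0,0,0,0, 1,-36,0,0,0,0,0, 1,-48,0,0,0,0,0, 1,-60,0,0,0,0,0]'| sed -n 2,4p
python3 -m inch '[1,-3,0,0,0,0,0, 1,-6,0,1,0,0,0, 1,-8,0,1.5,0,0,0, 1,-9,0,2,0,0,0, 1,-9,0,2,0,0,0]'| sed -n 2,4p
```

```text
tool_pos: [0.5941, -0.0054, 0.2054]
orientation: [180.0, -0.0, -102.3]
force: [0.4, 0.4, -1.1]
tool_pos: [0.5958, 0.0022, 0.2034]
orientation: [180.0, -0.0, -102.3]
force: [-0.9, 0.9, -1.6]
```

```bash
for i in 1 ; do python3 -m inch '[1,-2,0,0.5,0,0,0, 1,-3,0,0.5,0,0,0, 1,-4,0,0.5,0,0,0, 1,-4,0,0.5,0,0,0]'| sed -n 2,4p; done
python3 -m inch '[1,-1,0,0.5,0,0,0, 1,-2,0,0.5,0,0,0, 1,-2,0,0.5,0,0,0]'| sed -n 2,4p
```

```text
tool_pos: [0.5969, 0.0062, 0.2033]
orientation: [-180.0, -0.0, -102.3]
force: [-0.8, -3.9, 4.6]
tool_pos: [0.597, 0.0068, 0.2033]
orientation: [180.0, -0.1, -102.3]
force: [-3.0, -12.4, 11.1]
```

Contact with the end stop came at the predicted depth, with 12 N opposing the push. I'll release, lift and check.

```bash
python3 -m inch '[0,0,0,-0.5,0,0,0, 0,0,0,-0.5,0,0,0, 0,0,0,-0.5,0,0,0, 0,0,0,-0.5,0,0,0, 0,0,0,-0.5,0,0,0]'| sed -n 2,6p
python3 -m inch '[0.2,0,0,-40,0,0,0, 0.2,0,0,-80,0,0,0, 0.2,0,0,-120,0,0,0, 0.2,0,0,-157,0,0,0]'| sed -n 2,5p
python3 -m inch '[0.2,-100,0,0,0,0,0, 0.2,-100,0,0,0,0,0, 0.2,-100,0,0,0,0,0]'| sed -n 2,5p
python3 - <<'E'
from h import *
p=ctrl.snapshot("wrist"); save(p,"w4.png")
S=np.array([.612,.0765]);u=np.array([.2113,.9774]);n=np.array([-.9774,.2113])
for k in ["spacer_grip","ring_mouth","stand"]:
    for d in ctrl.mark_of(p,k)[:2]:
        x=np.array(d["location"]); print(k,d["p"],x.round(4),((x[:2]-S)@u).round(4),((x[:2]-S)@n).round(4))
show(p,["cartridge_center"])
t=S+.22*u+.031*n
delta([t[0],t[1],.36],-102.2)
E
```

```text
tool_pos: [0.5972, 0.0086, 0.2028]
orientation: [180.0, 0.0, -102.3]
force: [-0.1, 0.8, -0.3]
opening: 0.0443
gripper_force: 0.0
tool_pos: [0.597, 0.0084, 0.3619]
orientation: [-180.0, 0.0, -102.3]
force: [0.3, 0.3, 0.8]
opening: 0.0693
tool_pos: [0.6193, 0.1106, 0.36]
orientation: [-179.9, 0.1, -102.1]
force: [-1.6, -0.6, -0.5]
opening: 0.0701
spacer_grip 0.69 [0.594  0.0027 0.0379] -0.0759 0.002
stand 0.96 [ 0.6104  0.0757 -0.0019] -0.0011 0.0014
mark_of cartridge_center [0.6141 0.2417 0.0297] 0.75 [310. 298.]
tool [0.6181 0.1054 0.3597] [ 1.7997e+02 -2.0000e-02 -1.0230e+02]
shift mm [-190.4   31.2   -0.4]
turn [ 0.03 -0.02 -0.1 ]
```

View pics/w4.png

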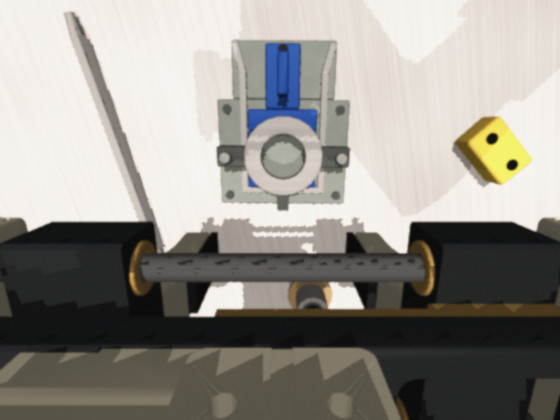

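The spacer lies flat in the slot: its tail ends at (283,44), just inside the tongue edge, and the fork ends reach the stop bar at row ~188. It is home, with the network giving the grip 74.8 mm behind the stand. Next is the cartridge.

```bash
python3 -m inch '[0.2,-190,31,0,0,0,0, 0.2,-190,31,0,0,0,0, 0.2,-190,31,0,0,0,0, 0.2,-190,31,0,0,0,0, 0.2,-190,31,0,0,0,0]'| sed -n 2,5p
python3 - <<'E'
from h import *
p=ctrl.snapshot("wrist"); save(p,"w5.png",(180,20,420,220),3)
show(p,["cartridge_center"])
for d in ctrl.trace(p,"cartridge_center")[:2]:
    v,x=np.nonzero(d["pixels"]); print(d["p"],x.min(),x.max(),v.min(),v.max())
E
```

```text
tool_pos: [0.6286, 0.3019, 0.3591]
orientation: [-180.0, 0.0, -102.1]
force: [-0.9, -0.6, 0.4]
opening: 0.07
mark_of cartridge_center [0.6112 0.245  0.028 ] 0.75 [286. 130.]
0.59 257 308 101 153
```

View pics/w5.png

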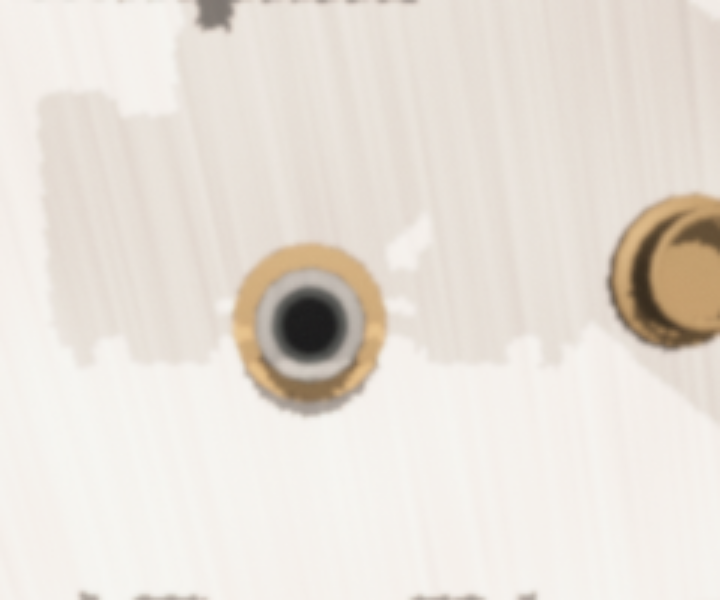

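The collar top centre is at full-image (283.3,127.7). The bare seat is at right and clear of the fingers.

Run:
```python
from h import *
p=ctrl.snapshot("wrist")
a=back(p,[(283.3,127.7)],.055)[0]; b=back(p,[(283.3,126.7)],.025)[0]; print(a,b)
t,R=tool(); print(R.inv().apply(a-t))
c=np.array([.614,.242])
delta([a[0]+.001,a[1],.159+.047],-102.2)
```

```text
[0.61254962 0.2370385  0.055     ] [0.61223212 0.23649745 0.025     ]
[0.06174345 0.00275514 0.30488302]
tool [0.6286 0.2969 0.3599] [ 1.7998e+02 -3.0000e-02 -1.0234e+02]
shift mm [ 61.6   1.8 153.9]
turn [ 0.02 -0.03 -0.14]
```

```bash
python3 -m inch '[0.2,40,1,20,0,0,0, 0.2,62,1,60,0,0,0, 0.2,62,1,100,0,0,0, 0.2,62,1,140,0,0,0, 0.2,62,1,155,0,0,0]'| sed -n 2,5p
python3 -m inch '[1,0,0,0,0,0,0, 1,0,0,0,0,0,0, 1,0,0,0,0,0,0, 1,0,0,0,0,0,0, 1,0,0,0,0,0,0]'| sed -n 2,6p
python3 -m inch '[1,0,0,0,0,0,0, 1,0,0,0,0,0,0]'| sed -n 2,6p
```

```text
tool_pos: [0.6132, 0.2351, 0.2016]
orientation: [179.8, -0.2, -102.4]
force: [-0.4, 0.4, -0.1]
opening: 0.0698
tool_pos: [0.6146, 0.2382, 0.2063]
orientation: [-179.9, 0.1, -102.3]
force: [0.8, 0.0, 0.1]
opening: 0.0356
gripper_force: 0.6
tool_pos: [0.6144, 0.2383, 0.2061]
orientation: [-179.9, 0.1, -102.2]
force: [-2.7, -0.1, 6.7]
opening: 0.0333
gripper_force: 30.0
```

```bash
python3 -m inch '[1,0,0,-20,0,0,0, 1,0,0,-50,0,0,0, 1,0,0,-80,0,0,0, 1,0,0,-90,0,0,0, 1,0,0,-90,0,0,0]'| sed -n 2,6p
python3 -c "
from h import *
delta([.6126,.0778,.290],-102.2)"
```

```text
tool_pos: [0.6144, 0.2381, 0.2962]
orientation: [-179.9, 0.1, -102.3]
force: [-0.7, 0.4, -2.8]
opening: 0.0337
gripper_force: 30.0
tool [0.6144 0.2381 0.2962] [-1.7991e+02  1.2000e-01 -1.0227e+02]
shift mm [157.  -32.3   5.9]
turn [-0.09  0.12 -0.07]
```

```bash
python3 -m inch '[1,157,-32,4,0,0,0, 1,157,-32,4,0,0,0, 1,157,-32,4,0,0,0, 1,157,-32,4,0,0,0, 1,157,-32,4,0,0,0]'| sed -n 2,6p
python3 - <<'E'
from h import *
delta([.6126,.0778,.270],-102.2)
S=np.array([.612,.0765]);u=np.array([.2113,.9774]);n=np.array([-.9774,.2113])
for nm in("scene","wrist","top"):
    p=ctrl.snapshot(nm); 
    for k in ("cartridge_center","ring_mouth"):
        for d in ctrl.mark_of(p,k)[:1]:
            x=np.array(d["location"]); print(nm,k,d["p"],x.round(4),((x[:2]-S)@u).round(4),((x[:2]-S)@n).round(4))
    if nm=="scene": save(p,"s3.png",(240,210,380,340),5)
E
```

```text
tool_pos: [0.6114, 0.0754, 0.2889]
orientation: [179.8, -0.1, -102.5]
force: [0.1, 0.2, -2.5]
opening: 0.0336
gripper_force: 30.0
tool [0.6114 0.0754 0.2889] [ 1.7983e+02 -9.0000e-02 -1.0247e+02]
shift mm [-2.6 -0.7 18.8]
turn [ 0.17 -0.09 -0.27]
scene cartridge_center 0.78 [0.6104 0.0759 0.1092] -0.0009 0.0014
scene ring_mouth 0.74 [0.6095 0.0731 0.0465] -0.0039 0.0017
top cartridge_center 0.61 [0.6184 0.0793 0.1097] 0.0041 -0.0057
top ring_mouth 0.95 [0.6092 0.0783 0.0443] 0.0012 0.0031
```

View pics/s3.png

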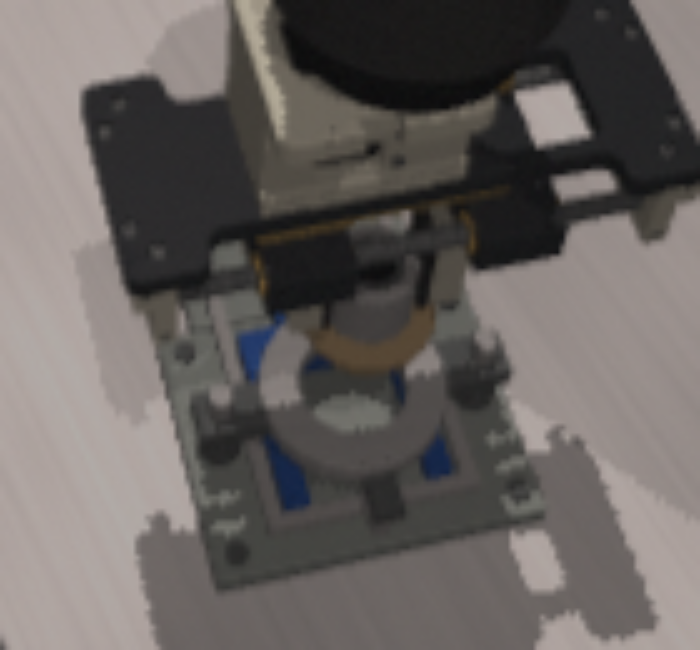

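The cartridge is centred visually above the ring. Flange silhouette columns are about 312–437 in the crop, ring columns about 258–447. I'll check laterally against projected circles.

Run:
```python
from h import *
p=ctrl.snapshot("scene"); t,R=tool(); print(t)
th=np.linspace(0,6.28,200)
def ext(c,r,zs):
    P=np.array([proj(p,[c[0]+r*np.cos(a),c[1]+r*np.sin(a),z]) for a in th for z in zs]); P=(P-[240,210])*5; return P.min(0).round(1),P.max(0).round(1)
z=t[2]-.206
print("flange",ext(t[:2],.026,[z+.02,z+.025])); print("ring",ext([.612,.0765],.038,[.034,.046]))
# ring/flange edges in picture by colour
f=p["frame"][210:340,240:380].astype(int)
tan=(f[:,:,0]-f[:,:,2]>25)&(f[:,:,0]>70)
v,u=np.nonzero(tan[55:80]); v+=55
for r in range(60,76): 
    uu=u[v==r]; print(r*5, (uu.min()*5,uu.max()*5+5,len(uu)) if len(uu) else None)
```

```text
[0.61218384 0.07834241 0.29085694]
flange (array([290.9, 244.9]), array([432.3, 374.9]))
ring (array([250.5, 299.6]), array([443.5, 486.5]))
300 None
305 None
310 None
315 (np.int64(420), np.int64(430), 2)
320 (np.int64(415), np.int64(435), 4)
325 (np.int64(415), np.int64(435), 4)
330 (np.int64(410), np.int64(435), 5)
335 (np.int64(325), np.int64(435), 8)
340 (np.int64(325), np.int64(430), 9)
345 (np.int64(315), np.int64(430), 16)
350 (np.int64(315), np.int64(425), 22)
355 (np.int64(325), np.int64(420), 19)
360 (np.int64(330), np.int64(415), 17)
365 (np.int64(335), np.int64(410), 15)
370 (np.int64(345), np.int64(395), 10)
375 (np.int64(355), np.int64(380), 5)
```

```bash
python3 -m inch '[1,0,0,12,0,0,0, 1,0,0,24,0,0,0, 1,0,0,32,0,0,0, 1,0,0,38,0,0,0, 1,0,0,38,0,0,0]'| sed -n 2,6p
python3 -m inch '[1,0,0,2,0,0,0, 1,0,0,4,0,0,0, 1,0,0,5,0,0,0, 1,0,0,5,0,0,0]'| sed -n 2,6p
python3 -m inch '[1,0,0,2,0,0,0, 1,0,0,3,0,0,0, 1,0,0,4,0,0,0, 1,0,0,4,0,0,0]'| sed -n 2,6p
```

```text
tool_pos: [0.6119, 0.0775, 0.2514]
orientation: [179.9, -0.1, -102.3]
force: [-1.7, -0.1, -3.5]
opening: 0.0335
gripper_force: 30.0
tool_pos: [0.6123, 0.0776, 0.2482]
orientation: [-180.0, -0.0, -102.3]
force: [-0.5, -1.4, -1.7]
opening: 0.0336
gripper_force: 30.0
tool_pos: [0.6123, 0.0774, 0.2442]
orientation: [-180.0, -0.0, -102.3]
force: [-2.4, -5.2, 3.4]
opening: 0.0331
gripper_force: 30.0
```

```bash
python3 -m inch '[1,1.2,0.3,0,0,0,0, 1,1.2,0.3,0,0,0,0]'| sed -n 2,4p
python3 -m inch '[1,0,0,1,0,0,0, 1,0,0,2,0,0,0, 1,0,0,3,0,0,0, 1,0,0,3,0,0,0]'| sed -n 2,6p
```

```text
tool_pos: [0.6116, 0.0763, 0.2441]
orientation: [-180.0, -0.0, -102.3]
force: [-1.3, -4.6, 2.6]
tool_pos: [0.6116, 0.0762, 0.241]
orientation: [-180.0, -0.0, -102.3]
force: [-1.8, -5.0, 4.0]
opening: 0.0336
gripper_force: 30.0
```

```bash
python3 -m inch '[1,1,0.2,0,0,0,0, 1,1,0.2,0,0,0,0]'| sed -n 2,4p
python3 -m inch '[1,0,0,1,0,0,0, 1,0,0,2,0,0,0, 1,0,0,3,0,0,0, 1,0,0,3,0,0,0]'| sed -n 2,6p
```

```text
tool_pos: [0.6111, 0.0755, 0.2405]
orientation: [180.0, -0.0, -102.3]
force: [-0.6, -3.8, -0.7]
tool_pos: [0.611, 0.0756, 0.2374]
orientation: [179.9, -0.0, -102.3]
force: [-1.0, -5.7, -1.9]
opening: 0.0338
gripper_force: 30.0
```

```bash
python3 -m inch '[1,0.8,0,1,0,0,0, 1,0.8,0,2,0,0,0, 1,0.8,0,3,0,0,0, 1,0.8,0,3,0,0,0]'| sed -n 2,6p
python3 -m inch '[1,0.5,0,1,0,0,0, 1,0.5,0,2,0,0,0, 1,0.5,0,3,0,0,0, 1,0.5,0,3,0,0,0]'| sed -n 2,6p
```

```text
tool_pos: [0.6112, 0.0751, 0.2347]
orientation: [-180.0, 0.0, -102.3]
force: [-0.6, -2.3, -3.4]
opening: 0.0335
gripper_force: 30.0
tool_pos: [0.6111, 0.0747, 0.2323]
orientation: [-180.0, 0.0, -102.3]
force: [-1.3, 0.7, -1.3]
opening: 0.0336
gripper_force: 30.0
```

```bash
python3 -m inch '[1,0,0,1.5,0,0,0, 1,0,0,3,0,0,0, 1,0,0,4,0,0,0, 1,0,0,4,0,0,0]'| sed -n 2,6p
python3 -m inch '[1,0,0,1.5,0,0,0, 1,0,0,3,0,0,0, 1,0,0,4,0,0,0, 1,0,0,4,0,0,0]'| sed -n 2,6p
python3 -m inch '[1,0,0,1.5,0,0,0, 1,0,0,2.5,0,0,0, 1,0,0,2.5,0,0,0]'| sed -n 2,6p
```

```text
tool_pos: [0.6111, 0.0746, 0.2282]
orientation: [-180.0, 0.0, -102.3]
force: [-3.7, 3.2, 5.5]
opening: 0.0335
gripper_force: 30.0
tool_pos: [0.6111, 0.0746, 0.2244]
orientation: [-180.0, 0.0, -102.3]
force: [-3.4, 3.5, 8.1]
opening: 0.0336
gripper_force: 30.0
tool_pos: [0.6111, 0.0746, 0.2221]
orientation: [-180.0, 0.0, -102.3]
force: [-4.6, 3.8, 9.6]
opening: 0.0333
gripper_force: 30.0
```

```bash
python3 -m inch '[1,-0.4,0.8,1,0,0,0, 1,-0.4,0.8,1.5,0,0,0, 1,-0.4,0.8,1.5,0,0,0]'| sed -n 2,6p
python3 -m inch '[1,0,0.3,0.5,0,0,0, 1,0,0.3,1,0,0,0, 1,0,0.3,1,0,0,0]'| sed -n 2,6p
```

```text
tool_pos: [0.6109, 0.0748, 0.221]
orientation: [-179.9, 0.0, -102.2]
force: [-2.7, 0.3, 9.0]
opening: 0.0333
gripper_force: 30.0
tool_pos: [0.6108, 0.0748, 0.2202]
orientation: [-179.9, 0.0, -102.2]
force: [-2.1, -1.3, 9.5]
opening: 0.0334
gripper_force: 30.0
```

```bash
python3 -m inch '[1,0,0,0.5,0,0,0, 1,0,0,1,0,0,0, 1,0,0,1,0,0,0]'| sed -n 2,6p
python3 -m inch '[1,0,0,0.3,0,0,0, 1,0,0,0.6,0,0,0, 1,0,0,0.6,0,0,0]'| sed -n 2,6p
```

```text
tool_pos: [0.6107, 0.0748, 0.22]
orientation: [-179.8, 0.0, -102.2]
force: [-4.6, -1.4, 15.7]
opening: 0.0332
gripper_force: 30.0
tool_pos: [0.6107, 0.0748, 0.22]
orientation: [-179.8, 0.0, -102.2]
force: [-7.9, 0.5, 21.0]
opening: 0.0336
gripper_force: 30.0
```

```bash
python3 -m inch '[1,0,0.2,-0.1,0,0,0, 1,0,0.2,-0.1,0,0,0, 1,0,0.2,-0.1,0,0,0, 1,0,0.2,-0.1,0,0,0, 1,0,0.2,-0.1,0,0,0]'
python3 - <<'E'
from h import *
p=ctrl.snapshot("scene"); show(p,["spacer_grip","cartridge_center","ring_mouth"])
print(ctrl.get_obs()["force"])
for d in ctrl.recognise(p,"ring")[:1] : print(d)
E
```

```text
clock: 23.6
tool_pos: [0.6106, 0.0748, 0.22]
orientation: [-179.8, 0.0, -102.2]
force: [-5.3, -0.6, 19.8]
opening: 0.0336
gripper_force: 30.0
mark_of spacer_grip [ 0.7202 -0.3488  0.0221] 0.83 [193. 174.]
mark_of spacer_grip [ 0.5548 -0.5482  0.0253] 0.81 [225. 113.]
mark_of spacer_grip [7.829e-01 3.660e-02 1.000e-04] 0.38 [223. 315.]
mark_of cartridge_center [0.6116 0.0784 0.0409] 0.74 [310. 289.]
mark_of ring_mouth [0.6113 0.0785 0.0308] 0.88 [310. 291.]
[-5.81399619 -1.20694394 18.80973213]
{'location': [0.626, 0.0997, 0.0367], 'p': 0.98}
```

```bash
python3 -c "
from plant import ctrl
print(ctrl.close_job())"
```

```text
the job is handed in; nothing more can be done
None
```

The job is handed in: the spacer is home in the slot, the cartridge is seated in the ring, and the arm is still holding it about 12 mm down on the spacer with roughly 19 N; `close_job` returned no verdict.

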